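Wedge the rocking bead kiln

TASK

The bead kiln rocks because the leg nearest the wooden wedge is short. Push the wedge along the bench, thin end first and centred on that foot, until it is tight under it and the kiln no longer rocks, without jacking the kiln up or shoving it along; then press firmly down with the fingertips on the kiln's top over that leg to feel that it stands solid, and take the hand away. Lift nothing, and leave the paddle, the pot and the mandrel block where they are.

Things in the scene. Friction and masses are not known exactly. Their poses are not given: they have to be found in the camera images.
- kiln: grey steel bead kiln, 2.2 to 3.5 kg, loose on the bench: casing 260 (its x) by 240 (y) by 100 mm on four 20 mm legs with domed black feet (radius 11 mm), leg centres at x +-108, y +-98 mm. Underside 30, flat top 130 mm above the bench. Origin at bench height below the casing's middle; x to its door side (away from the robot), z up. On the +y side a controller box 45 mm deep, on the -y side nothing
- kiln_base (a point): the kiln's origin. The leg at kiln x +108, y -98 mm is 5 to 10 mm short (how much is not told), the others stand on the bench. Left alone the kiln stands level, the short foot in the air; 3 to 7 N down over it tips the kiln about the line through the two neighbouring feet; let go, it tips back level
- short_foot (a point): the point fixed to the kiln, at bench height when it is level, on the axis of the short leg: the foot ends 5 to 10 mm above it. The wedge slides with about 1 N or less; when it meets this foot the push climbs steeply: 4 to 8 N makes it tight, from about 11 N on the kiln itself begins to slide
- kiln_corner (a point): the point on the kiln's flat top straight above the short leg, 22 mm in from both edges; 130 mm above the bench when the kiln is level, lower when it rocks: 5 to 10 mm unwedged, about 1 mm when solid. Press here, with some 10 N
- wedge: plain light hardwood wedge, 150 mm long (its x), 40 mm wide (y), 55 g, loose, flat on the bench. Origin at the centre of its underside. 22 mm high at the thick end (x = -75 mm, upright end face), sloping evenly to 2 mm at the thin end (x = +75 mm). Its +x points to the thin end, roughly at the short foot
- wedge_mid (a point): the middle of the wedge, 10 mm above its underside
- paddle: bystander: graphite paddle lying on the bench, 222 mm long along its x (black 18 mm round handle to -x, dark flat plate 75 x 55 x 10 mm to +x), origin at bench height, 34 mm from the middle towards the plate
- frit_pot: bystander: terracotta pot, 72 mm across, 66 mm high, origin at the centre of its underside
- mandrel_block: bystander: white plaster block 85 x 150 x 60 mm with thin mandrels standing up to 210 mm, origin at the centre of its underside
There are look-alikes about, which are no part of the job. What is shaped like the wedge but red or turquoise is not meant.

How it is judged:
On the way, in this order (a step that is already met when the one before it is completed fails the run):
1. the wedge's thin end is under the short foot (x of short_foot in the frame of wedge between -0.06 and 0.072 m and y of short_foot in the frame of wedge between -0.016 and 0.016 m), for 0.2 s.
2. the fingertips press on the kiln's top over the short leg with more than 6 N and that corner sinks less than 2.5 mm (contact force between the fingers and kiln above 6 N and horizontal distance between the grasp point and kiln_corner below 0.04 m and height (world z) of the grasp point above 0.13 m and height (world z) of kiln_corner above 0.1275 m), for 0.3 s.
At the end, for the whole second after the job is handed in: The wedge lies flat and tight (over 0.3 N) under the short foot, the foot's axis within 16 mm of the wedge's centre line; the kiln is level (0.012 rad; corner over the short leg 2 mm low to 2.5 mm high); all at rest (x of short_foot in the frame of wedge between -0.06 and 0.065 m and y of short_foot in the frame of wedge between -0.016 and 0.016 m and contact force between wedge and kiln above 0.3 N and angle between wedge's own z axis and vertical below 0.03 rad and height (world z) of kiln_corner between 0.128 and 0.1325 m and angle between kiln's own z axis and vertical below 0.012 rad and linear speed of each of kiln, wedge below 0.01 m/s); the robot touches nothing.
It fails at once if the wedge is lifted off the bench or tipped up (height (world z) of wedge_mid above 0.022 m or angle between wedge's own z axis and vertical above 0.25 rad).
It fails at once if the kiln is lifted or shoved more than 20 mm along the bench (height (world z) of kiln_base above 0.01 m or distance of kiln_base from where it was at the start of the episode above 0.02 m).
It fails at once if the paddle, the pot or the mandrel block is moved more than 15 mm (distance of any of paddle, frit_pot, mandrel_block from where it was at the start of the episode above 0.015 m).
It also fails if it takes over 51 s, if anything falls off the work surface, if the arm or the gripper's body presses on something with over 40 N, if the wrist force passes 120 N, or if a joint passes its speed limit or range.

ROBOT

A 6-joint arm with a two-finger parallel gripper is mounted at the origin on the work surface. World frame = base frame: x ahead of the robot, y to its left, z up, the work surface at z = 0. Lengths are in m, angles in rad, forces in N, time in s.
With the tool pointing down it reaches from about 0.275 to 0.725 m from the base axis. Payload 15.9 kg.
Tool frame: the origin (TCP) lies midway between the tips of the shut fingers; the grasp point (between the pads) lies robot.grip_depth behind it (robot.grip_depth is the distance from the TCP to the grasp point, in m); z points along the fingers, x is the direction in which the jaws open and shut, and the axes are right-handed (so a half turn about z gives the same grasp; the last joint's range is limited). The gripper opens to 85 mm and grips with 20 to 120 N. Pads are 22 mm wide; open, the fingers measure 114 mm over their backs; the gripper's body (76 mm by 85 mm) begins 54 mm behind the grasp point. The pads swing forward as they close: fully open they stand 13 mm farther back than shut.
Start: joints at [-1.218, 0.213, -0.034, 1.323, 0, 1.571], TCP at [0.173, -0.469, 0.231] pointing down, gripper open.
Joint ranges: [-2.98, 2.98], [-0.74, 1.72], [-1.14, 1.35], [-2.1, 2.04], [-1.57, 1.44], [-3.14, 3.14]. Speed limits (rad/s): [1.89, 1.89, 2.39, 2.57, 3.14, 3.14].

INTERFACE

Orientations are given as a unit quaternion [x, y, z, w].
In Python, from rig import robot, eyes gives the robot as it stands.
- The arm moves only by the tool jog_arm, never from a script. Its arguments are lists of equal length, an entry for each row: "jaw": the opening in per cent of the stroke, from 0 (shut) to 100 (fully open); "xyz": the shift along the world's x, y, z in m, a list of three; "spin": the turn about the world's z in rad. In form: {"jaw": [jaw, ...], "xyz": [[dx, dy, dz], ...], "spin": [spin, ...]}. A call has 1 to 12 rows; each row is the pose to reach, as a shift and turn from the pose commanded when the call began; what a row does not reach only later rows make up. A row lasts 1/12 s, in which the tool goes at most 41.7 mm and 7.16 degrees, less where a joint would pass 70% of its speed; a pose out of reach is approached as far as the arm can. A call with a gripper value outside its range is refused whole. The fingers move at their own pace and stop on an object; "force" is the grip in N (left out, the last holds). Time passes only in rows, so rows that repeat a pose let the fingers close. It gives the time, the measured TCP pose, the force and the opening at its end, in the units of the state.
- robot.observe(): the state, without advancing time (a new reading comes with each control period).
- eyes.camera(name): name is "scene" or "top" or "wrist"; returns the picture (480x640x3 uint8, blue, green, red); there is no depth.
- eyes.get_calibration(name): a dict with "mtx" (3x3 intrinsics, pixels), "R" (3x3) and "t" (3): a world point X has camera coordinates R X + t; the wrist camera has in their place "tool_from_camera" (4x4, takes a point from camera to tool coordinates, whose origin is the TCP and whose axes are the tool frame's). Camera axes: x right, y down, z forward; pixel columns grow to the right and rows downward; lengths in m; the calibration is good to about 2 mm. A picture is of the moment at which its call begins: read the wrist's pose just before it. get_calibration takes no time and is no camera call.
- robot.hand_in(): hands the job in, once; it reports no verdict.
The state is a dict: "clock": time; "joint_pos": joint angles; "dq": joint speeds; "joint_efforts": joint torques, N m; "tool_pos": TCP position; "ee_rot": TCP orientation; "force": force on the tool from outside, world axes, zero at the start; "moment": the same for the moment, N m; "opening": finger opening in m.
Only numpy, scipy, OpenCV 4.12 (cv2) and the standard library are available. Lean on these libraries where they do the work, as an engineer would, in place of code of your own. Each camera call takes 0.05 s, during which the arm holds its last target.

## Working session

There is one attempt and no reset: what is moved stays moved. The work goes in short steps, Python scripts to look and compute and a tool call to move; the robot and the scene stay as the last step left them, time stands still between calls to the robot, and variables do not carry over. Pictures are saved under pics/ and viewed, and the job is handed in when it is done.

Besides the shell and the picture viewer there is one more tool, called after ">>>" as name([rows], argument=value, ...), one row to a line, values as JSON. jog_arm: Moves the arm, as the interface text tells. Its arguments: {"type":"object","properties":{"jaw":{"type":"array"},"xyz":{"type":"array"},"spin":{"type":"array"},"force":{"type":"number"}},"required":["jaw","xyz","spin"]}

```bash
ls; mkdir -p pics; python3 - <<'E'
from rig import robot, eyes
import cv2
print(robot.observe(), robot.grip_depth)
for n in ["scene","top"]:
    cv2.imwrite(f"pics/{n}0.png", eyes.camera(n)); print(n, eyes.get_calibration(n))
print(eyes.get_calibration("wrist"))
E
```

```text
pics
{'clock': 0.0, 'joint_pos': array([-1.21800103e+00,  2.13324009e-01, -3.50726577e-02,  1.32350671e+00,
       -1.50681715e-05,  1.57079024e+00]), 'dq': array([-0.00031266, -0.00119922,  0.00060298, -0.00134393, -0.00135954,
        0.00021159]), 'joint_efforts': array([-3.28915703e-04, -6.86151981e+01,  4.87127745e+01,  1.71271915e-02,
       -1.57525142e-04, -2.00553285e-05]), 'tool_pos': array([ 0.17263548, -0.46887773,  0.23082685]), 'ee_rot': array([ 8.20221799e-01, -5.72045359e-01, -4.58323131e-04, -3.10465912e-04]), 'force': array([-0.57738247, -0.04435381,  0.11507772]), 'moment': array([-0.05223094,  0.02593927,  0.01339116]), 'opening': 0.08546776288539075} 0.0187
scene {'mtx': array([[618.5160637 ,   0.        , 313.50190301],
       [  0.        , 618.5160637 , 236.79215776],
       [  0.        ,   0.        ,   1.        ]]), 'R': array([[-0.66562319,  0.74613285, -0.01521659],
       [ 0.39799762,  0.33765691, -0.85298634],
       [-0.63130314, -0.57382366, -0.52171137]]), 't': array([ 0.29103949, -0.07137773,  1.99436782])}
top {'mtx': array([[585.63281654,   0.  
[... 155 characters left out ...]
.99986013, -0.00456248],
       [-0.99642507, -0.01565649, -0.0830178 ],
       [ 0.08293475,  0.00588198, -0.99653762]]), 't': array([-0.01340139,  0.4590972 ,  1.72191163])}
{'mtx': array([[362.43303636,   0.        , 320.30480952],
       [  0.        , 362.43303636, 239.02482741],
       [  0.        ,   0.        ,   1.        ]]), 'tool_from_camera': array([[ 9.99999681e-01,  5.56573721e-04,  5.72486765e-04,
         1.32195692e-03],
       [-7.00100779e-04,  9.55948011e-01,  2.93535195e-01,
        -7.42052320e-02],
       [-3.83893609e-04, -2.93535502e-01,  9.55948096e-01,
        -1.42730253e-01],
       [ 0.00000000e+00,  0.00000000e+00,  0.00000000e+00,
         1.00000000e+00]])}
```

View pics/top0.png

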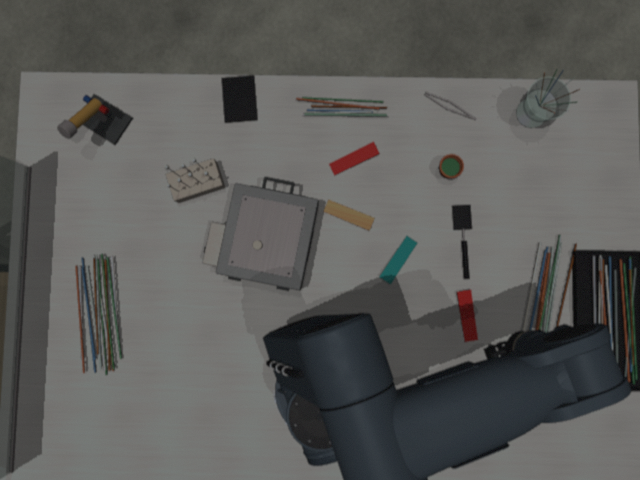

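View pics/scene0.png

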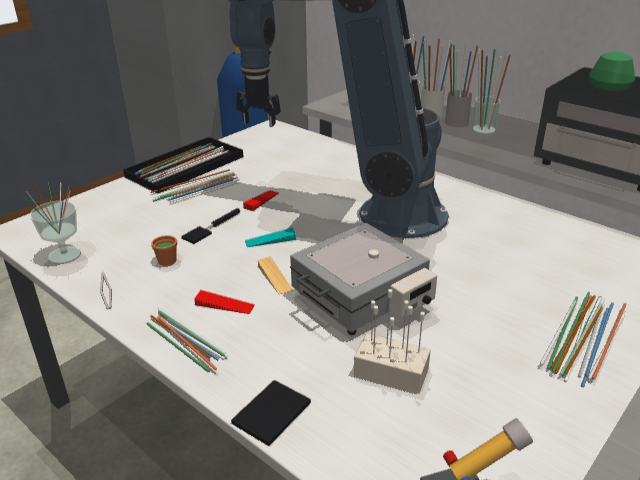

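The top view shows the kiln with its casing centred near (270,237) and the wooden wedge from about (326,205) to (373,224), on the kiln's -y side. I'll enlarge that area.

```bash
python3 - <<'E'
import cv2
a=cv2.imread("pics/top0.png")[160:310,190:390]
cv2.imwrite("pics/top_c.png",cv2.resize(a,None,fx=4,fy=4,interpolation=cv2.INTER_CUBIC))
a=cv2.imread("pics/scene0.png")[210:350,240:440]
cv2.imwrite("pics/scene_c.png",cv2.resize(a,None,fx=4,fy=4,interpolation=cv2.INTER_CUBIC))
E
```

```text
(no output)
```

View pics/top_c.png

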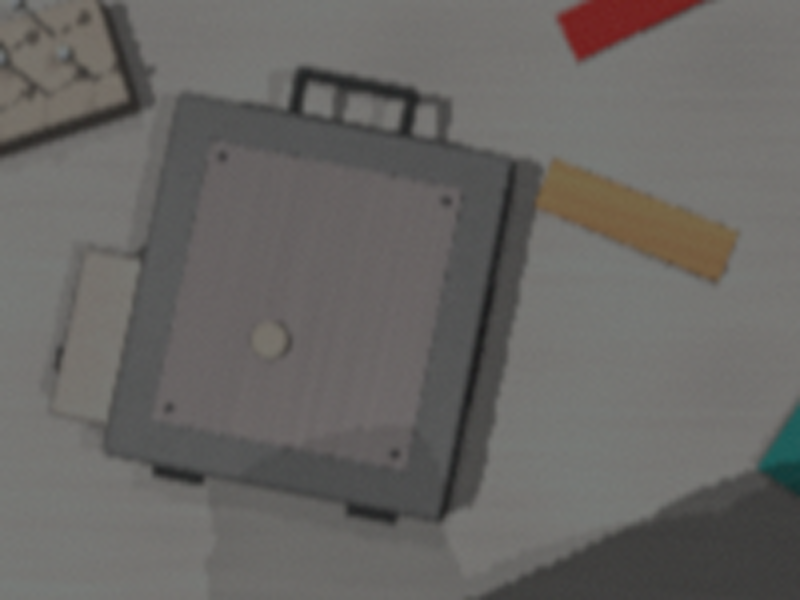

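View pics/scene_c.png

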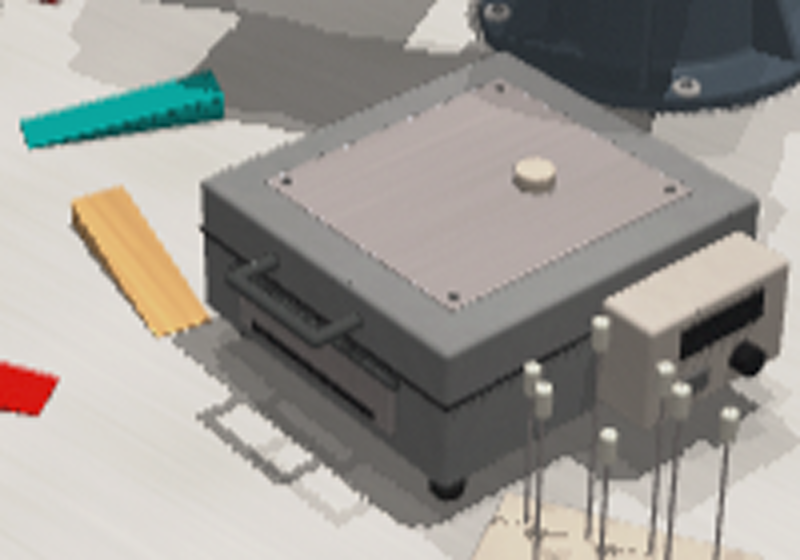

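In the crop, the kiln top corners are (180,93), (513,162), (442,518) and (105,455). The wedge's thin end is at (555,158) and (538,207), and its thick end at (738,230) and (720,283).

```bash
cat > h.py <<'E'
import numpy as np
from rig import robot, eyes
def ray(n,uv,z):
    c=eyes.get_calibration(n)
    if n=="wrist": raise SystemExit
    d=c["R"].T@np.linalg.inv(c["mtx"])@np.array([*uv,1.]); o=-c["R"].T@c["t"]
    return o+d*(z-o[2])/d[2]
def wray(obs,uv,z):
    from scipy.spatial.transform import Rotation as R
    c=eyes.get_calibration("wrist"); T=c["tool_from_camera"]; Q=R.from_quat(obs["ee_rot"]).as_matrix()
    d=Q@T[:3,:3]@np.linalg.inv(c["mtx"])@np.array([*uv,1.]); o=Q@T[:3,3]+obs["tool_pos"]
    return o+d*(z-o[2])/d[2]
def fit(loc,w):
    loc=np.array(loc);w=np.array(w)
    a=loc-loc.mean(0);b=w-w.mean(0)
    th=np.arctan2((a[:,0]*b[:,1]-a[:,1]*b[:,0]).sum(),(a*b).sum())
    c,s=np.cos(th),np.sin(th);Rm=np.array([[c,-s],[s,c]])
    t=w.mean(0)-Rm@loc.mean(0)
    return th,t,Rm,(w-loc@Rm.T-t)
E
python3 - <<'E'
from h import *
f=lambda p,z:ray("top",(p[0]/4+190-.375,p[1]/4+160-.375),z)[:2]
K=[f(p,.13) for p in [(180,93),(513,162),(442,518),(105,455)]]
th,t,Rm,e=fit([(.13,.12),(.13,-.12),(-.13,-.12),(-.13,.12)],K)
print("kiln",th,t,e)
print("foot",t+Rm@[.108,-.098])
W=[f((555,158),.002),f((538,207),.002),f((738,230),.022),f((720,283),.022)]
print(W)
thw,tw,Rw,e=fit([(.075,-.02),(.075,.02),(-.075,-.02),(-.075,.02)],W)
foot=t+Rm@[.108,-.098]
print("wedge",thw,tw,e,"foot in wedge",Rw.T@(foot-tw))
d=foot-tw;print(np.arctan2(d[1],d[0]))
E
```

```text
kiln -0.17735302611601256 [0.44147109 0.15851689] [[-0.00089025 -0.00032876]
 [-0.00372457  0.00154634]
 [ 0.00365048  0.0004001 ]
 [ 0.00096434 -0.00161768]]
foot [0.53048739 0.04300023]
[array([ 0.56616937, -0.0098273 ]), array([0.52877028, 0.00238209]), array([ 0.51142672, -0.14678965]), array([ 0.47165916, -0.13380873])]
wedge 1.1871277813249184 [ 0.51950638 -0.0720109 ] [[ 4.26730947e-05  1.22766928e-04]
 [-2.64512228e-04 -2.64083228e-03]
 [ 1.44874751e-03  2.25506951e-03]
 [-1.22690838e-03  2.62995838e-04]] foot in wedge [0.11076002 0.03286885]
1.475607064795729
```

>>> jog_arm([
  [0.33, 0.37, 0],
  [0.33, 0.37, 0],
  [0.33, 0.37, 0],
  [0.33, 0.37, 0],
  [0.33, 0.37, 0],
  [0.33, 0.37, 0],
  [0.33, 0.37, 0],
  [0.33, 0.37, 0],
  [0.33, 0.37, 0],
  [0.33, 0.37, 0],
  [0.33, 0.37, 0],
  [0.33, 0.37, 0],
], jaw=[100, 100, 100, 100, 100, 100, 100, 100, 100, 100, 100, 100], spin=[0.83, 0.83, 0.83, 0.83, 0.83, 0.83, 0.83, 0.83, 0.83, 0.83, 0.83, 0.83])

```text
clock: 1.1
tool_pos: [0.5038, -0.0968, 0.2311]
ee_rot: [0.981, -0.192, -0.0, -0.0]
force: [0.0, -0.2, 0.7]
opening: 0.0854
```

```bash
python3 - <<'E'
from h import *
import cv2,pickle
o=robot.observe(); im=eyes.camera("wrist"); cv2.imwrite("pics/w1.png",im); pickle.dump(o,open("o1.pkl","wb"))
print(o["clock"],o["tool_pos"],o["ee_rot"],o["joint_pos"],o["force"])
E
```

```text
1.1 [ 0.50383399 -0.09684787  0.23107886] [ 9.81309684e-01 -1.92435133e-01 -1.44039899e-04 -4.40869958e-05] [-1.89960345e-01  2.40329788e-01 -4.78317973e-06  1.33074951e+00
  8.92343066e-05  1.76812209e+00] [ 0.01524586 -0.15576852  0.65104887]
```

View pics/w1.png

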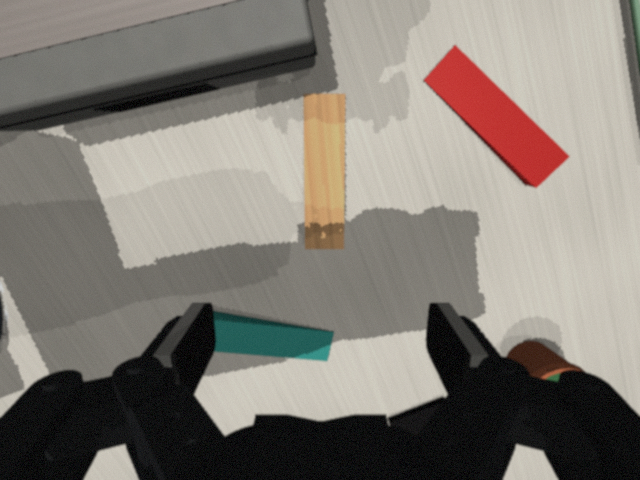

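The wrist view shows the wedge's thin end at (304–345,93) and the top edge of its thick end at (303–345,249). The kiln's lower corner is near (316,62) and the turquoise look-alike spans (215,312) to (332,345).

```bash
python3 - <<'E'
from h import *
import cv2,pickle
o=pickle.load(open("o1.pkl","rb"))
W=[wray(o,p,z)[:2] for p,z in [((345,93),.002),((304,93),.002),((345,249),.022),((303,249),.022)]]
th,t,Rw,e=fit([(.075,-.02),(.075,.02),(-.075,-.02),(-.075,.02)],W)
print("wedge",th,t,np.round(e,4),"thin",t+Rw@[.075,0],"thick",t+Rw@[-.075,0])
for n,p,z in [("turq",(332,332),.01),("turq",(327,361),.0),("turq",(215,312),.01),("kc",(316,64),.03),("kedge",(0,127),.03),("pot",(515,350),.0),("red",(535,187),0)]:
    print(n,wray(o,p,z))
foot=np.array([.5305,.043])
print(Rw.T@(foot-t))
im=cv2.imread("pics/w1.png")[0:150,0:400]
cv2.imwrite("pics/w1c.png",cv2.resize(im,None,fx=2,fy=2,interpolation=cv2.INTER_CUBIC))
# edge of kiln top in top view
im=cv2.imread("pics/top0.png")[180:220,260:340]
cv2.imwrite("pics/tc2.png",cv2.resize(im,None,fx=10,fy=10,interpolation=cv2.INTER_CUBIC))
E
```

```text
wedge 1.1828695794634956 [ 0.51910549 -0.07082498] [[-0.0003  0.0004]
 [ 0.0005  0.    ]
 [ 0.0013 -0.0007]
 [-0.0015  0.0003]] thin [ 0.54747574 -0.00139783] thick [ 0.49073524 -0.14025213]
turq [ 0.46032378 -0.24025532  0.01      ]
turq [ 4.38185539e-01 -2.80641978e-01  5.55111512e-17]
turq [ 0.34836976 -0.16725338  0.01      ]
kc [0.54831169 0.02110775 0.03      ]
kedge [0.26321127 0.08100406 0.03      ]
pot [ 0.65123964 -0.35082261  0.        ]
red [ 0.71528801 -0.16691699  0.        ]
[0.10967745 0.03250873]
```

View pics/w1c.png

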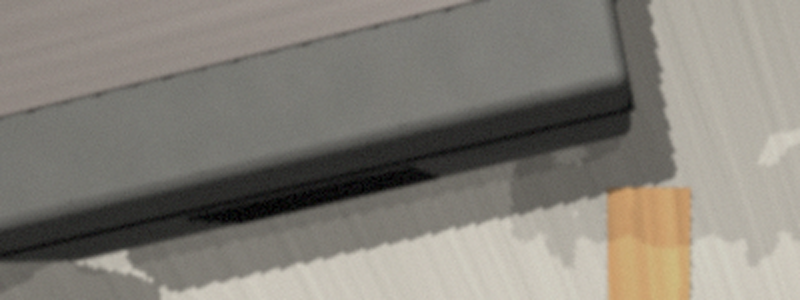

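View pics/tc2.png

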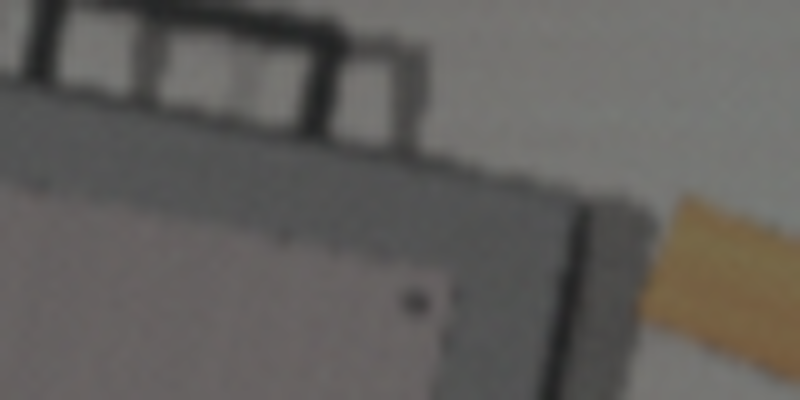

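```bash
python3 - <<'E'
from h import *
import pickle
o=pickle.load(open("o1.pkl","rb"))
c=wray(o,(312,39),.13); b=wray(o,(0,112),.13); r=wray(o,(305,0),.13)
print(c,b,r,np.arctan2(*(c-b)[[1,0]]), "right edge",np.arctan2(*(r-c)[[1,0]]))
print("seam",wray(o,(315,53),.1))
f=lambda p,z:ray("top",(p[0]/4+190-.375,p[1]/4+160-.375),z)[:2]
K=[f(p,.13) for p in [(180,93),(513,162),(442,518),(105,455)]]
print(K)
for i in range(4): print(np.linalg.norm(K[i]-K[i-1]))
# scene check: top corners from scene crop (203,183) = near -y? 
g=lambda p,z:ray("scene",(p[0]/4+240-.375,p[1]/4+210-.375),z)[:2]
print("scene +x-y",g((203,183),.13),"+x+y",g((447,358),.13),"-x-y",g((502,52),.13),"+x+y foot",g((447,497),0.003))
E
```

```text
[0.54655199 0.02010217 0.13      ] [0.34701628 0.05653883 0.13      ] [0.55058182 0.04050212 0.13      ] -0.18061715817114243 right edge 1.3757661153313117
seam [0.54696172 0.017481   0.1       ]
[array([0.58971264, 0.25337061]), array([0.54453639, 0.01901032]), array([0.29598976, 0.06373452]), array([0.33564556, 0.29795213])]
0.25794881918116114
0.23867475739722643
0.25253846889423837
0.23755099059603385
scene +x-y [0.55266692 0.02734589] +x+y [0.59439249 0.25800298] -x-y [0.3005491 0.0704637] +x+y foot [0.57029056 0.24138062]
```

>>> jog_arm([
  [0, -0.011, -0.04],
  [0, -0.011, -0.08],
  [0, -0.011, -0.12],
  [0, -0.011, -0.155],
  [0, -0.011, -0.185],
  [0, -0.011, -0.205],
  [0, -0.011, -0.218],
  [0, -0.011, -0.226],
  [0, -0.011, -0.229],
  [0, -0.011, -0.229],
], jaw=[100, 100, 100, 100, 100, 100, 100, 100, 100, 100], spin=[0, 0, 0, 0, 0, 0, 0, 0, 0, 0])

```text
clock: 1.98
tool_pos: [0.5026, -0.1102, 0.0021]
ee_rot: [0.981, -0.193, -0.0, 0.0]
force: [-0.5, -0.5, -0.2]
opening: 0.0851
```

```bash
python3 - <<'E'
from h import *
import cv2
o=robot.observe(); im=eyes.camera("wrist"); cv2.imwrite("pics/w2.png",im)
print(o["clock"],o["tool_pos"],o["force"],o["opening"])
E
```

```text
1.9833 [ 0.50259779 -0.11021058  0.00210906] [-0.51607261 -0.508377   -0.24765043] 0.0850977529598742
```

View pics/w2.png

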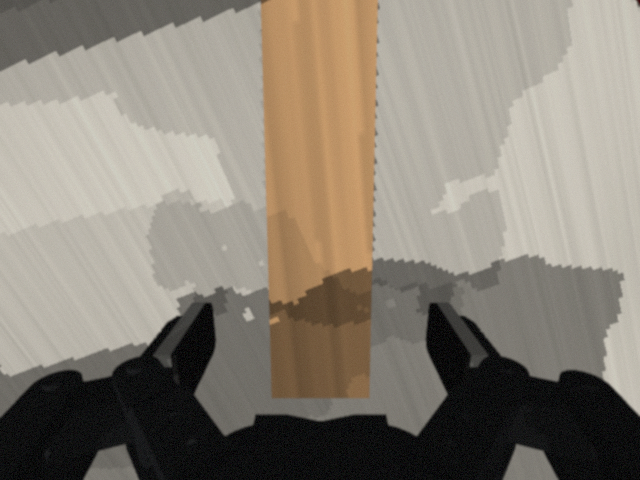

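The wedge is centred between the open fingers (columns 270–372, fingers at 213 and 428). I'll close gently.

>>> jog_arm([
  [0, 0, 0],
  [0, 0, 0],
  [0, 0, 0],
  [0, 0, 0],
  [0, 0, 0],
  [0, 0, 0],
], jaw=[40, 40, 40, 40, 40, 40], spin=[0, 0, 0, 0, 0, 0], force=20)

```text
clock: 2.53
tool_pos: [0.5031, -0.1103, 0.0029]
ee_rot: [0.981, -0.193, 0.0, 0.0]
force: [-0.5, -0.3, 5.7]
opening: 0.0395
```

>>> jog_arm([
  [0, 0.001, 0.0005],
  [0.001, 0.003, 0.0005],
  [0.0015, 0.005, 0.0005],
  [0.002, 0.008, 0.0005],
  [0.0025, 0.011, 0.0005],
  [0.003, 0.014, 0.0005],
  [0.004, 0.016, 0.0005],
  [0.004, 0.0165, 0.0005],
  [0.004, 0.0165, 0.0005],
], jaw=[40, 40, 40, 40, 40, 40, 40, 40, 40], spin=[0.03, 0.06, 0.09, 0.12, 0.15, 0.18, 0.21, 0.21, 0.21])

```text
clock: 3.28
tool_pos: [0.5069, -0.0934, 0.0029]
ee_rot: [0.996, -0.089, 0.0, -0.0]
force: [0.6, 1.2, 1.6]
opening: 0.0398
```

```bash
python3 - <<'E'
from h import *
import cv2
o=robot.observe()
print(o["clock"],o["tool_pos"],o["ee_rot"],o["force"],o["opening"])
im=eyes.camera("top"); cv2.imwrite("pics/t2.png",im)
cv2.imwrite("pics/t2c.png",cv2.resize(im[160:310,230:430],None,fx=4,fy=4,interpolation=cv2.INTER_CUBIC))
im=eyes.camera("scene");cv2.imwrite("pics/s2c.png",cv2.resize(im[210:350,200:400],None,fx=4,fy=4,interpolation=cv2.INTER_CUBIC))
E
```

```text
3.2833 [ 0.50687183 -0.09341283  0.00288021] [ 9.96047441e-01 -8.88227602e-02  8.75745991e-05 -6.60191394e-05] [0.60668357 1.24123096 1.5699169 ] 0.0398072089108782
```

View pics/t2c.png

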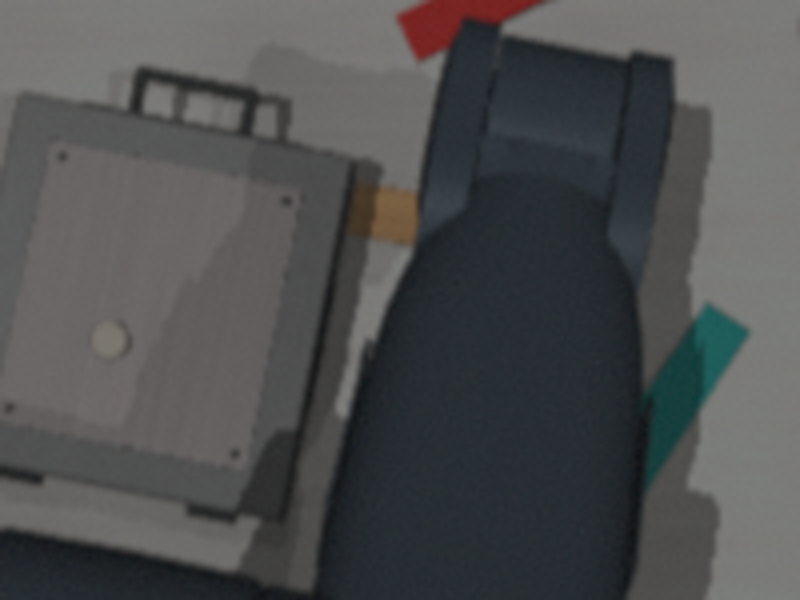

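View pics/s2c.png

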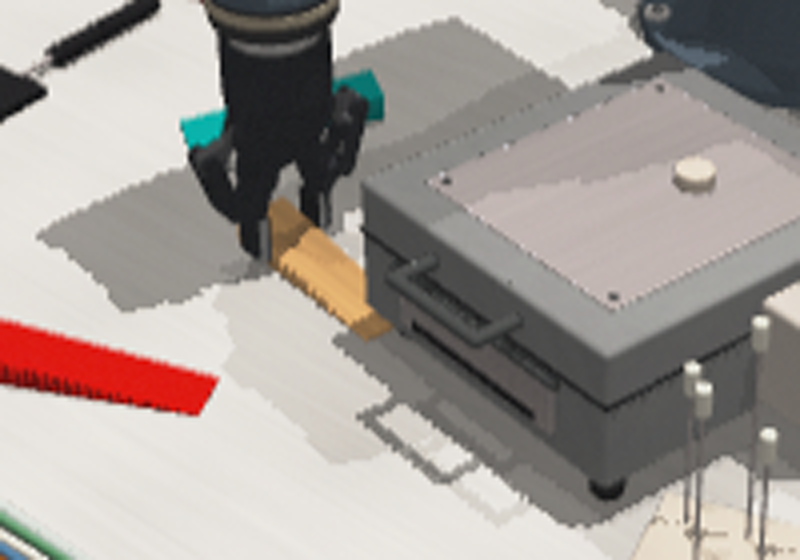

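```bash
python3 - <<'E'
from h import *
g=lambda p,z:ray("scene",(p[0]/4+200-.375,p[1]/4+210-.375),z)[:2]
f=lambda p,z:ray("top",(p[0]/4+230-.375,p[1]/4+160-.375),z)[:2]
print("scene tip +x corner",g((390,326),.002),"-x?",g((362,340),.002))
u=np.array([np.cos(1.3926),np.sin(1.3926)]);n=np.array([-u[1],u[0]])
foot=np.array([.532,.046])
for p in [(370,184),(410,190),(360,233),(410,243)]:
    w=f(p,.006);print(w,"lateral from foot",(w-foot)@n,(w-foot)@u)
w=np.array([.5069,-.0934]);print("tool",(w-foot)@n,(w-foot)@u)
E
```

```text
scene tip +x corner [0.52801017 0.02256547] -x? [0.55138547 0.01908231]
[0.54559448 0.00863968] lateral from foot -0.020001506161820577 -0.0343590342101671
[ 0.54151707 -0.02149923] lateral from foot -0.021330921836442484 -0.06474343415297559
[0.50842968 0.0155252 ] lateral from foot 0.017795277794913366 -0.03417017891663017
[ 0.50147005 -0.02211201] lateral from foot 0.017973334746237912 -0.07244503259464012
tool -6.770664894201842e-06 -0.1416416956766548
```

>>> jog_arm([
  [0, 0, 0],
  [0, 0, 0],
  [0, 0, 0],
  [0, 0, 0],
  [0, 0, 0.003],
  [0, 0, 0.015],
  [0, 0, 0.035],
  [0, 0, 0.06],
  [0, 0, 0.06],
], jaw=[100, 100, 100, 100, 100, 100, 100, 100, 100], spin=[0, 0, 0, 0, 0, 0, 0, 0, 0])

```text
clock: 4.13
tool_pos: [0.5089, -0.0941, 0.0669]
ee_rot: [0.996, -0.089, 0.003, 0.0]
force: [0.2, -0.7, 1.1]
opening: 0.0854
```

>>> jog_arm([
  [-0.0133, -0.074, 0],
  [-0.0133, -0.074, 0],
  [-0.0133, -0.074, 0],
  [-0.0133, -0.074, 0],
  [-0.0133, -0.074, 0],
  [-0.0133, -0.074, 0],
  [-0.0133, -0.074, 0],
  [-0.0133, -0.074, 0],
  [-0.0133, -0.074, 0],
  [-0.0133, -0.074, 0],
  [-0.0133, -0.074, 0],
  [-0.0133, -0.074, 0],
], jaw=[0, 0, 0, 0, 0, 0, 0, 0, 0, 0, 0, 0], spin=[1.571, 1.571, 1.571, 1.571, 1.571, 1.571, 1.571, 1.571, 1.571, 1.571, 1.571, 1.571])

```text
clock: 5.13
tool_pos: [0.4934, -0.1677, 0.0628]
ee_rot: [0.794, 0.607, -0.0, 0.0]
force: [0.0, 0.0, 0.0]
opening: 0.0001
```

```bash
python3 - <<'E'
from h import *
import cv2,pickle
o=robot.observe();pickle.dump(o,open("o3.pkl","wb"))
print(o["clock"],o["tool_pos"],o["ee_rot"],o["force"],o["opening"],o["joint_pos"])
im=eyes.camera("wrist"); cv2.imwrite("pics/w3.png",im)
im=eyes.camera("scene");cv2.imwrite("pics/s3c.png",cv2.resize(im[210:350,200:400],None,fx=4,fy=4,interpolation=cv2.INTER_CUBIC))
E
```

```text
5.1333 [ 0.49342414 -0.16772964  0.06280024] [ 7.94495310e-01  6.07270287e-01 -1.32572277e-05  2.19066225e-05] [0.01205652 0.01823143 0.03245214] 6.340144259675479e-05 [-3.27647589e-01  3.49668686e-01 -2.91603833e-01  9.29502178e-01
 -4.64193585e-05 -6.20918190e-02]
```

View pics/w3.png

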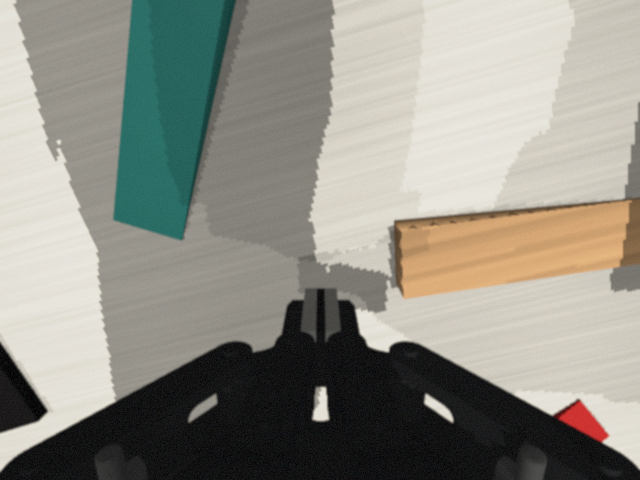

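View pics/s3c.png

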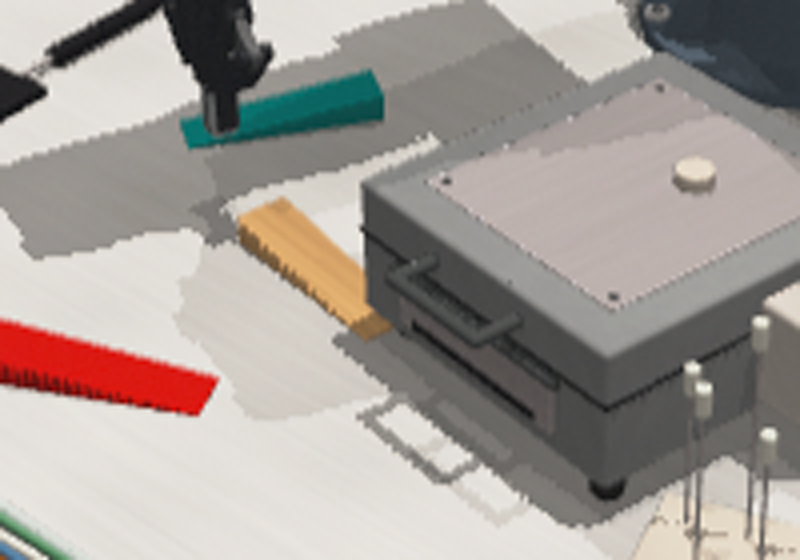

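```bash
python3 - <<'E'
from h import *
import pickle
o=pickle.load(open("o3.pkl","rb"))
u=np.array([np.cos(1.3926),np.sin(1.3926)]);n=np.array([-u[1],u[0]])
foot=np.array([.532,.046])
A=wray(o,(404,297),.022)[:2];B=wray(o,(396,226),.022)[:2]
def far(p):
    # height consistent with distance from thick end
    z=.015
    for _ in range(20):
        w=wray(o,p,z)[:2]; z=.022-.1333*((w-(A+B)/2)@u)
    return w,z
C,zc=far((639,265));D,zd=far((639,198))
print(A,B,C,zc,D,zd)
d=C-A;print("heading lower",np.arctan2(d[1],d[0]));d=D-B;print("upper",np.arctan2(d[1],d[0]),"width",np.linalg.norm(A-B))
for w in (A,B,C,D): print((w-foot)@n,(w-foot)@u)
t=o["tool_pos"][:2];print("tool",(t-foot)@n,(t-foot)@u)
E
```

```text
[ 0.52021909 -0.12822224] [ 0.47891609 -0.12423121] [0.54683618 0.01399785] 0.0024871854398153884 [0.50452558 0.01368459] 0.003528000215995312
heading lower 1.3857824404169277
upper 1.3871981054012643 width 0.04149538087345186
-0.01928736244127807 -0.17355164900083225
0.022069039091045937 -0.1769449786532567
-0.020273783422873882 -0.02886560894944049
0.021311300905726194 -0.036673671786499176
tool 8.04166869903761e-05 -0.21718298182082676
```

>>> jog_arm([
  [0, 0, -0.025],
  [0, 0, -0.045],
  [0, 0, -0.053],
  [0, 0, -0.053],
  [0.0018, 0.01, -0.053],
  [0.0032, 0.018, -0.053],
  [0.0042, 0.0236, -0.053],
  [0.0046, 0.0256, -0.053],
  [0.005, 0.0276, -0.053],
  [0.0053, 0.0295, -0.053],
  [0.0057, 0.0315, -0.053],
  [0.0057, 0.0315, -0.053],
], jaw=[0, 0, 0, 0, 0, 0, 0, 0, 0, 0, 0, 0], spin=[0, 0, 0, 0, 0, 0, 0, 0, 0, 0, 0, 0])

```text
clock: 6.23
tool_pos: [0.4992, -0.136, 0.0099]
ee_rot: [0.796, 0.605, 0.0, 0.0]
force: [-0.1, 0.2, -0.6]
opening: 0.0
```

```bash
python3 - <<'E'
from h import *
import cv2,pickle
o=robot.observe();pickle.dump(o,open("o4.pkl","wb"))
print(o["clock"],o["tool_pos"],o["force"],o["opening"])
im=eyes.camera("wrist"); cv2.imwrite("pics/w4.png",im)
E
```

```text
6.2333 [ 0.49922885 -0.13602979  0.00991164] [-0.08585942  0.15601252 -0.58443752] 4.152959703044683e-05
```

View pics/w4.png

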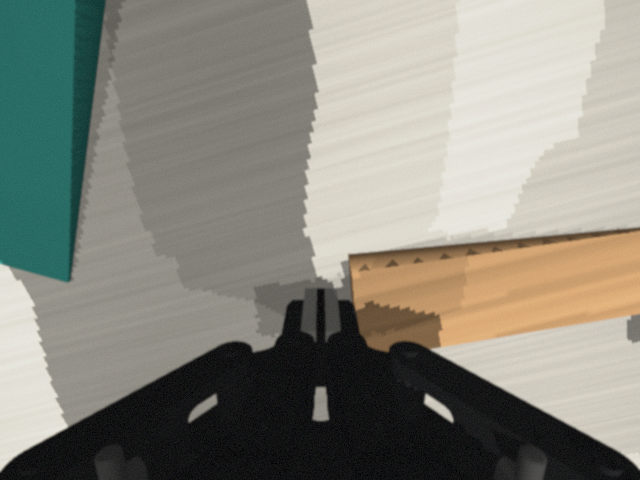

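>>> jog_arm([
  [0.0004, 0.002, 0],
  [0.0008, 0.0045, 0],
  [0.0016, 0.009, 0],
  [0.0025, 0.014, 0],
  [0.0034, 0.019, 0],
  [0.0043, 0.024, 0],
  [0.0052, 0.029, 0],
  [0.0058, 0.0325, 0],
  [0.0064, 0.036, 0],
  [0.0064, 0.036, 0],
], jaw=[0, 0, 0, 0, 0, 0, 0, 0, 0, 0], spin=[0, 0, 0, 0, 0, 0, 0, 0, 0, 0])

```text
clock: 7.12
tool_pos: [0.5056, -0.0995, 0.0098]
ee_rot: [0.796, 0.605, 0.0, -0.0]
force: [-0.2, 0.2, 0.0]
opening: 0.0001
```

```bash
python3 - <<'E'
from h import *
import cv2,pickle
o=robot.observe();pickle.dump(o,open("o5.pkl","wb"))
print(o["clock"],o["tool_pos"],o["force"],o["opening"])
im=eyes.camera("wrist"); cv2.imwrite("pics/w5.png",im)
im=eyes.camera("scene");cv2.imwrite("pics/s5c.png",cv2.resize(im[210:350,200:400],None,fx=4,fy=4,interpolation=cv2.INTER_CUBIC))
E
```

```text
7.1167 [ 0.50564944 -0.09952145  0.0097937 ] [-0.17374615  0.21792967  0.04647261] 9.626079953682775e-05
```

View pics/w5.png

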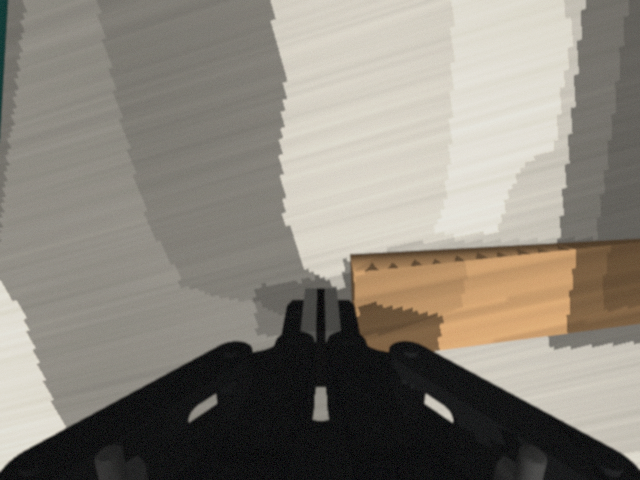

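View pics/s5c.png

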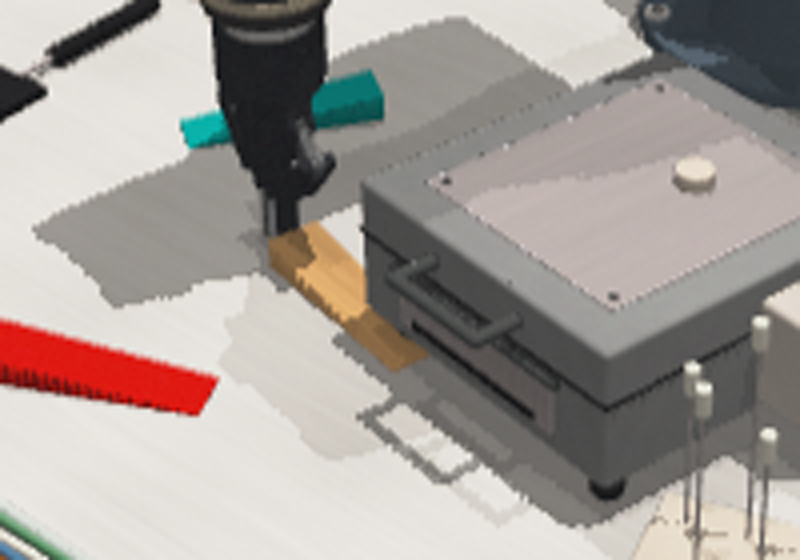

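>>> jog_arm([
  [0.0004, 0.0025, 0],
  [0.0009, 0.005, 0],
  [0.0013, 0.0075, 0],
  [0.0017, 0.0095, 0],
  [0.0019, 0.011, 0],
  [0.0019, 0.011, 0],
], jaw=[0, 0, 0, 0, 0, 0], spin=[0, 0, 0, 0, 0, 0])

```text
clock: 7.72
tool_pos: [0.5075, -0.0889, 0.0098]
ee_rot: [0.796, 0.605, 0.0, 0.0]
force: [-0.1, -0.2, 0.2]
opening: -0.0003
```

>>> jog_arm([
  [0.0002, 0.001, 0],
  [0.0004, 0.002, 0],
  [0.0005, 0.003, 0],
  [0.0007, 0.004, 0],
  [0.0007, 0.004, 0],
], jaw=[0, 0, 0, 0, 0], spin=[0, 0, 0, 0, 0])

```text
clock: 8.13
tool_pos: [0.5082, -0.085, 0.0098]
ee_rot: [0.796, 0.605, -0.0, -0.0]
force: [-0.7, -0.1, -0.2]
opening: -0.0001
```

>>> jog_arm([
  [0.0002, 0.001, 0],
  [0.0004, 0.002, 0],
  [0.0005, 0.003, 0],
  [0.0007, 0.004, 0],
  [0.0007, 0.004, 0],
], jaw=[0, 0, 0, 0, 0], spin=[0, 0, 0, 0, 0])

```text
clock: 8.55
tool_pos: [0.5089, -0.081, 0.0098]
ee_rot: [0.796, 0.605, 0.0, -0.0]
force: [0.5, 0.2, 0.3]
opening: -0.0003
```

>>> jog_arm([
  [0.0002, 0.001, 0],
  [0.0004, 0.002, 0],
  [0.0005, 0.003, 0],
  [0.0007, 0.004, 0],
  [0.0007, 0.004, 0],
], jaw=[0, 0, 0, 0, 0], spin=[0, 0, 0, 0, 0])

```text
clock: 8.97
tool_pos: [0.5095, -0.077, 0.0098]
ee_rot: [0.796, 0.605, -0.0, -0.0]
force: [-0.4, -0.5, 0.3]
opening: -0.0001
```

>>> jog_arm([
  [0.0002, 0.001, 0],
  [0.0004, 0.002, 0],
  [0.0005, 0.003, 0],
  [0.0005, 0.003, 0],
], jaw=[0, 0, 0, 0], spin=[0, 0, 0, 0])

```text
clock: 9.3
tool_pos: [0.5101, -0.074, 0.0098]
ee_rot: [0.796, 0.605, 0.0, 0.0]
force: [-0.7, -0.2, 0.3]
opening: -0.0
```

>>> jog_arm([
  [0.0002, 0.001, 0],
  [0.0004, 0.002, 0],
  [0.0005, 0.003, 0],
  [0.0005, 0.003, 0],
], jaw=[0, 0, 0, 0], spin=[0, 0, 0, 0])

```text
clock: 9.63
tool_pos: [0.5105, -0.0712, 0.0098]
ee_rot: [0.796, 0.605, -0.0, 0.0]
force: [-0.7, -2.6, -0.0]
opening: 0.0004
```

>>> jog_arm([
  [0.0002, 0.001, 0],
  [0.0004, 0.002, 0],
  [0.0005, 0.003, 0],
  [0.0005, 0.003, 0],
], jaw=[0, 0, 0, 0], spin=[0, 0, 0, 0])

```text
clock: 9.97
tool_pos: [0.511, -0.0685, 0.0098]
ee_rot: [0.796, 0.605, -0.0, 0.0]
force: [-1.3, -5.4, -0.1]
opening: -0.0002
```

>>> jog_arm([
  [0.0001, 0.0007, 0],
  [0.0002, 0.0013, 0],
  [0.0002, 0.0013, 0],
], jaw=[0, 0, 0], spin=[0, 0, 0])

```text
clock: 10.22
tool_pos: [0.5111, -0.0674, 0.0098]
ee_rot: [0.796, 0.605, -0.001, 0.0]
force: [-1.3, -7.5, 0.2]
opening: -0.0002
```

```bash
python3 - <<'E'
from h import *
import cv2,pickle
im=eyes.camera("wrist"); cv2.imwrite("pics/w6.png",im)
o=robot.observe()
print(o["clock"],o["tool_pos"],o["force"],o["opening"])
im=eyes.camera("scene");cv2.imwrite("pics/s6c.png",cv2.resize(im[210:350,200:400],None,fx=4,fy=4,interpolation=cv2.INTER_CUBIC))
print(robot.observe()["force"])
E
```

```text
10.2667 [ 0.51116108 -0.06746548  0.00979756] [-1.60176606 -7.73407031  0.62857637] 7.834515713127174e-05
[-1.55450077e+00 -8.20417983e+00 -5.23089294e-03]
```

View pics/w6.png

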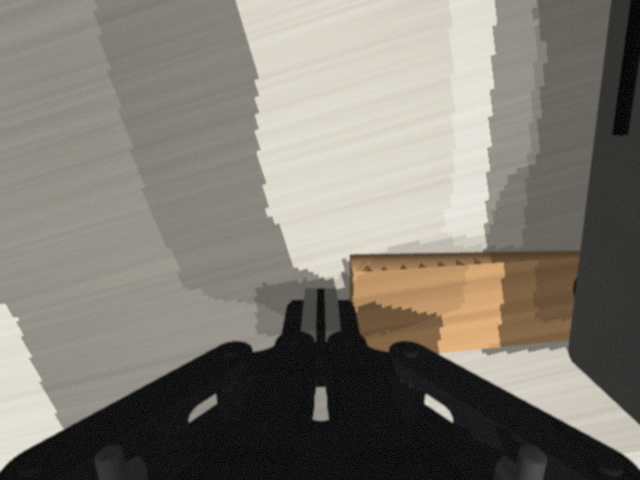

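View pics/s6c.png

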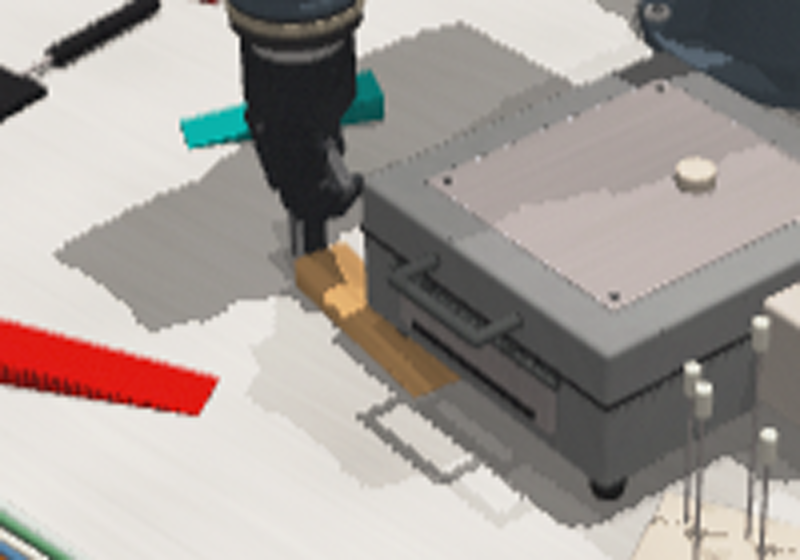

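The push force has reached 8 N, and the kiln and handle have not shifted (handle end still near (407,268)). I'll back off straight, then go up.

>>> jog_arm([
  [-0.0004, -0.002, 0],
  [-0.0009, -0.005, 0],
  [-0.0018, -0.01, 0],
  [-0.0035, -0.02, 0],
  [-0.0035, -0.02, 0],
  [-0.0035, -0.02, 0.02],
  [-0.0035, -0.02, 0.06],
  [-0.0035, -0.02, 0.1],
  [-0.0035, -0.02, 0.14],
  [-0.0035, -0.02, 0.17],
  [-0.0035, -0.02, 0.18],
  [-0.0035, -0.02, 0.18],
], jaw=[0, 0, 0, 0, 0, 0, 0, 0, 0, 0, 0, 0], spin=[0, 0, 0, 0, 0, 0, 0, 0, 0, 0, 0, 0])

```text
clock: 11.32
tool_pos: [0.5092, -0.0873, 0.1925]
ee_rot: [0.796, 0.605, 0.002, 0.002]
force: [0.2, 0.5, -0.5]
opening: 0.0004
```

```bash
python3 - <<'E'
from h import *
import cv2,pickle
o=robot.observe();pickle.dump(o,open("o7.pkl","wb"))
im=eyes.camera("wrist"); cv2.imwrite("pics/w7.png",im)
print(o["clock"],o["tool_pos"],o["force"],o["opening"])
im=eyes.camera("scene");cv2.imwrite("pics/s7.png",im);cv2.imwrite("pics/s7c.png",cv2.resize(im[210:350,200:400],None,fx=4,fy=4,interpolation=cv2.INTER_CUBIC))
E
```

```text
11.3167 [ 0.50918563 -0.08734876  0.19251314] [ 0.17022409  0.53915664 -0.48758708] 0.0004413277011158489
```

View pics/w7.png

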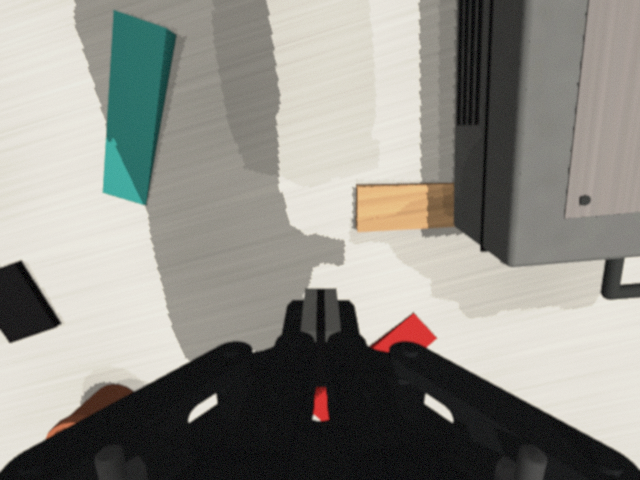

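View pics/s7c.png

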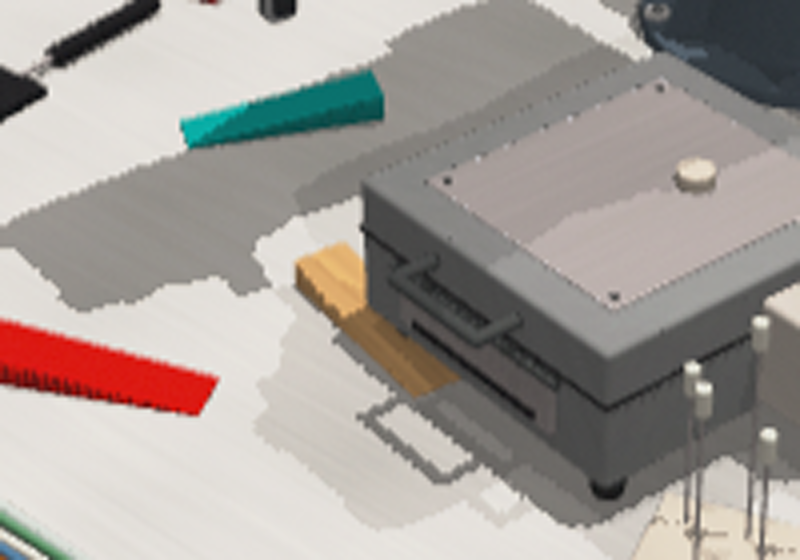

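```bash
python3 - <<'E'
from h import *
import pickle
o=pickle.load(open("o7.pkl","rb"))
c=wray(o,(509,264),.13);print("top corner",c); u=np.array([.1773,.9842]);n=np.array([-u[1],u[0]])
foot=c[:2]+.022*u+.022*n;print("foot",foot)
A=wray(o,(356,184),.022)[:2];B=wray(o,(357,231),.022)[:2];print(A,B,"lat",(A-foot)@n,(B-foot)@n,"x_wedge of foot",-.075-((A+B)/2-foot)@u)
E
```

```text
top corner [0.54376849 0.02007565 0.13      ]
foot [0.52601669 0.04562865]
[ 0.490663   -0.05168466] [ 0.53190819 -0.06094166] lat 0.017541445362723014 -0.024693333962672644 x_wedge of foot 0.027942945140464276
```

>>> jog_arm([
  [0.0055, 0.035, 0],
  [0.011, 0.07, 0],
  [0.0165, 0.105, 0],
  [0.021, 0.132, 0],
  [0.021, 0.132, 0],
  [0.021, 0.132, -0.02],
  [0.021, 0.132, -0.035],
  [0.021, 0.132, -0.045],
  [0.021, 0.132, -0.05],
  [0.021, 0.132, -0.053],
  [0.021, 0.132, -0.056],
  [0.021, 0.132, -0.056],
], jaw=[0, 0, 0, 0, 0, 0, 0, 0, 0, 0, 0, 0], spin=[0, 0, 0, 0, 0, 0, 0, 0, 0, 0, 0, 0])

```text
clock: 12.42
tool_pos: [0.5288, 0.0449, 0.1337]
ee_rot: [0.796, 0.605, -0.0, -0.0]
force: [-0.6, 0.2, 0.6]
opening: 0.0002
```

>>> jog_arm([
  [0, 0, -0.001],
  [0, 0, -0.002],
  [0, 0, -0.003],
  [0, 0, -0.003],
], jaw=[0, 0, 0, 0], spin=[0, 0, 0, 0])

```text
clock: 12.75
tool_pos: [0.5288, 0.0451, 0.1308]
ee_rot: [0.796, 0.605, 0.0, 0.0]
force: [-0.2, -0.6, 0.8]
opening: 0.0007
```

>>> jog_arm([
  [0, 0, -0.0005],
  [0, 0, -0.001],
  [0, 0, -0.0015],
  [0, 0, -0.0015],
], jaw=[0, 0, 0, 0], spin=[0, 0, 0, 0])

```text
clock: 13.08
tool_pos: [0.5289, 0.0451, 0.1296]
ee_rot: [0.796, 0.605, 0.0, 0.0]
force: [-1.8, -0.3, 4.6]
opening: 0.0003
```

>>> jog_arm([
  [0, 0, -0.0005],
  [0, 0, -0.001],
  [0, 0, -0.001],
], jaw=[0, 0, 0], spin=[0, 0, 0])

```text
clock: 13.33
tool_pos: [0.5291, 0.0451, 0.1294]
ee_rot: [0.796, 0.605, 0.001, 0.0]
force: [-5.3, -1.8, 16.7]
opening: 0.0003
```

>>> jog_arm([
  [0, 0, 0.0003],
  [0, 0, 0.0003],
  [0, 0, 0.0003],
  [0, 0, 0.0003],
  [0, 0, 0.0003],
  [0, 0, 0.0003],
], jaw=[0, 0, 0, 0, 0, 0], spin=[0, 0, 0, 0, 0, 0])

```text
clock: 13.83
tool_pos: [0.529, 0.0451, 0.1294]
ee_rot: [0.796, 0.605, 0.0, 0.0]
force: [-4.8, -1.5, 13.9]
opening: 0.0001
```

The corner stands solid: it carries 14 N at z 0.1294. I'll take the hand away.

>>> jog_arm([
  [0, 0, 0.001],
  [0, 0, 0.003],
  [0, 0, 0.01],
  [0, 0, 0.03],
  [0, 0, 0.06],
  [0, 0, 0.09],
  [0, -0.03, 0.11],
  [0, -0.07, 0.11],
  [0, -0.11, 0.11],
  [0, -0.15, 0.11],
  [0, -0.17, 0.11],
  [0, -0.17, 0.11],
], jaw=[0, 0, 0, 0, 0, 0, 0, 0, 0, 0, 0, 0], spin=[0, 0, 0, 0, 0, 0, 0, 0, 0, 0, 0, 0])

```text
clock: 14.83
tool_pos: [0.5284, -0.1287, 0.2389]
ee_rot: [0.798, 0.603, -0.0, 0.0]
force: [0.6, 0.3, -0.2]
opening: 0.0
```

```bash
python3 - <<'E'
from h import *
import cv2,pickle
o=robot.observe();pickle.dump(o,open("o8.pkl","wb"))
im=eyes.camera("wrist"); cv2.imwrite("pics/w8.png",im)
print(o["clock"],o["tool_pos"],o["force"],o["opening"])
im=eyes.camera("scene");cv2.imwrite("pics/s8.png",im);cv2.imwrite("pics/s8c.png",cv2.resize(im[210:350,200:400],None,fx=4,fy=4,interpolation=cv2.INTER_CUBIC))
b=cv2.imread("pics/s7.png");a=cv2.imread("pics/scene0.png")
# kiln shift between start and now by phase correlation of front-face patch
g=lambda i:cv2.cvtColor(i,cv2.COLOR_BGR2GRAY).astype(np.float32)
for (y,y2,x,x2) in [(265,335,295,350),(300,340,335,365)]:
    print(cv2.phaseCorrelate(g(a)[y:y2,x:x2],g(im)[y:y2,x:x2]),cv2.phaseCorrelate(g(b)[y:y2,x:x2],g(im)[y:y2,x:x2]))
E
```

```text
14.8333 [ 0.52844821 -0.12872102  0.23889277] [ 0.63450947  0.29181583 -0.17389154] 3.232276478535798e-05
((0.05527022200244858, 0.06573153505701157), 0.9418609778086344) ((-0.01694456088317864, 0.048140406592310114), 0.9654452081079836)
((-0.024787310385418593, 0.0397745739395603), 0.9857157593965531) ((0.04936080636873186, -0.014161587830326283), 0.9744553163647651)
```

View pics/s8c.png

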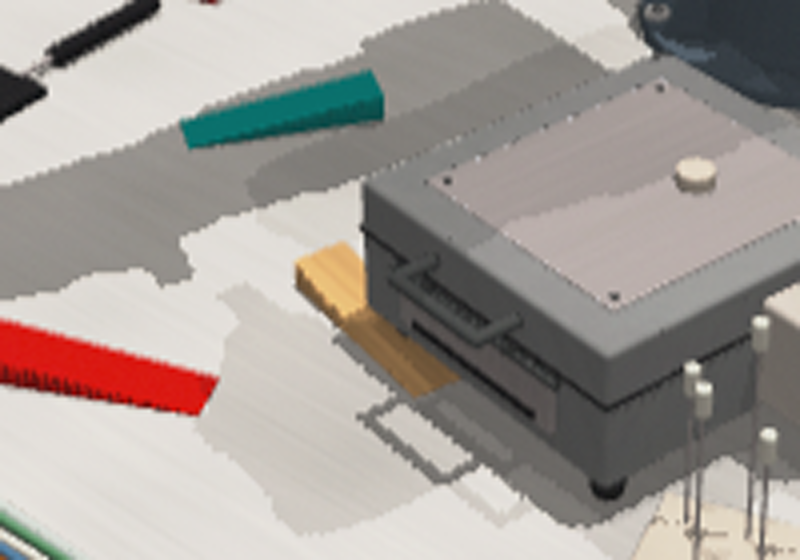

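View pics/w8.png

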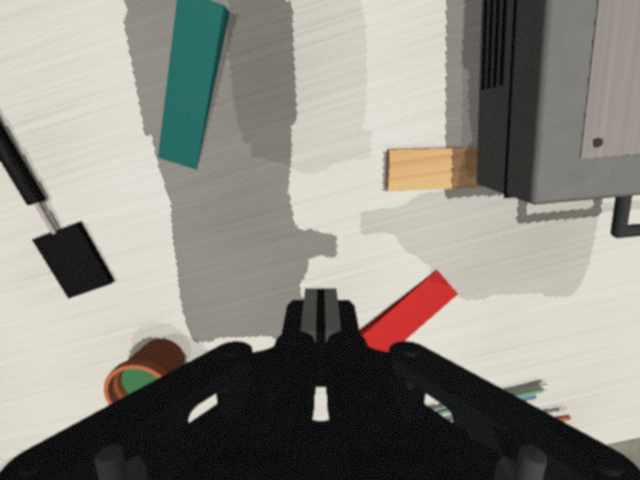

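```bash
python3 -c "
from rig import robot
print(robot.hand_in())"
```

```text
the job is handed in; nothing more can be done
None
```

The wedge is tight under the short foot, the kiln stood solid when I pressed on it, and the job is handed in. No verdict is reported. The last clock reading was 14.8 s.

**What I did**
- **Alignment:** I gripped the wedge lightly and slid it along the bench to line it up with the short foot, without lifting it. It started about 33 mm off the foot's line.
- **Push:** With the fingers shut, I pushed it in from behind until the push force reached about 8 N, then backed straight off. That is at the top of the 4 to 8 N range and below the 11 N at which the kiln starts to slide.
- **Press test:** I pressed on the kiln's top over the short leg with 14 to 17 N for about half a second. The fingertips stayed at z = 0.1294 m, so the corner sank less than about 1 mm.

**Last checks**
- **Kiln:** In the scene camera it had moved less than 0.1 pixel since the start.
- **Wedge:** It was still in place after the press, with the foot at about +28 mm along it. I measured that before pressing. My estimates put its centre line 1 to 4 mm from the foot's axis, against 16 mm allowed.
- **Bystanders:** I never went near the paddle, pot or mandrel block, and did not measure them again.
- **Not measured:** I could not read the wedge-to-kiln contact force after letting go. The press test is my only evidence that it stayed tight.
- **Disagreement:** The camera views disagreed on the foot's position by up to about 9 mm. I used a middle value.
- **Sideways force:** During the press there was a sideways force of about 5 N, but it caused no visible movement.

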